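Snug the bottle-cradle nut with an adjustable wrench

ROBOT

A 6-joint arm with a two-finger parallel gripper is mounted at the origin on the work surface. World frame = base frame: x ahead of the robot, y to its left, z up, the work surface at z = 0. Lengths are in m, angles in rad, forces in N, time in s.
With the tool pointing down it reaches from about 0.425 to 0.95 m from the base axis. Payload 3.5 kg.
Tool frame: the origin (TCP) lies midway between the tips of the shut fingers; the grasp point (between the pads) lies 19 mm behind it; x points along the fingers, y is the direction in which the jaws open and shut, and the axes are right-handed (so a half turn about x gives the same grasp; the last joint's range is limited). The gripper opens to 85 mm and grips with 20 to 120 N. Pads are 22 mm wide; open, the fingers measure 114 mm over their backs; the gripper's body (76 mm by 85 mm) begins 54 mm behind the grasp point. The pads swing forward as they close: fully open they stand 13 mm farther back than shut.
Start: joints at [0.95, 0.286, 1.577, -0, 1.279, -0.15], TCP at [0.306, 0.602, 0.231] pointing down, gripper open.
Joint ranges: [-2.77, 2.77], [-0.9, 2.22], [0.21, 2.48], [-1.53, 4.67], [0.24, 2.81], [-2.84, 2.84]. Speed limits (rad/s): [2.79, 2.79, 3.14, 3.14, 3.14, 3.14].

INTERFACE

Orientations are given as a unit quaternion [x, y, z, w].
In Python, from plant import ctrl, vision gives the robot as it stands. The module is installed in compiled form; this text tells all that it offers.
- The arm moves only by the tool play_rows, never from a script. Its arguments are lists of equal length, an entry for each row: "claw": the closure in counts, from 0 (fully open) to 255 (shut); "travel": the shift along the tool's x, y, z in m, a list of three; "dr": the turn, a rotation vector about the tool's x, y, z in rad, a list of three. In form: {"claw": [claw, ...], "travel": [[tx, ty, tz], ...], "dr": [[wx, wy, wz], ...]}. A call has 1 to 20 rows; each row is the pose to reach, as a shift and turn from the pose measured when the call began, along the tool's axes at that moment; what a row does not reach only later rows make up. A row lasts 1/10 s, in which the tool goes at most 50 mm and 8.59 degrees, less where a joint would pass 70% of its speed; a pose out of reach is approached as far as the arm can. A call with a gripper value outside its range is refused whole. The fingers move at their own pace and stop on an object; "force" is the grip in N (left out, the last holds). Time passes only in rows, so rows that repeat a pose let the fingers close. It gives the time, the measured TCP pose, the force and the opening at its end, in the units of the state.
- ctrl.get_state(): the state, without advancing time (a new reading comes with each control period).
- vision.read_camera(name): name is "scene" or "side" or "wrist"; returns a dict with "img" (400x640x3 uint8, red, green, blue), "range_z" (400x640 float32, m along the optical axis (not along the pixel's ray), 0 where there is no reading), "K" (3x3 intrinsics, pixels), "distortion" ([k1, k2, p1, p2, k3] as OpenCV has them; the pictures are not rectified), "world_to_cam" (4x4, takes a point from world to camera coordinates). Camera axes: x right, y up, looking along -z (the intrinsics and any distortion apply to the point x, -y, -z); pixel columns grow to the right and rows downward; lengths in m; the calibration is good to about 2 mm. A picture is of the moment at which its call begins.
- ctrl.sign_off(): hands the job in, once; it reports no verdict.
The state is a dict: "time": time; "qpos": joint angles; "dq": joint speeds; "joint_efforts": joint torques, N m; "eef_pos": TCP position; "tcp_rot": TCP orientation; "contact_force": force on the tool from outside, world axes, zero at the start; "wrist_torque": the same for the moment, N m; "opening": opening from 0.0 (shut) to 1.0 (fully open).
Only numpy, scipy, OpenCV 4.12 (cv2) and the standard library are available. Lean on these libraries where they do the work, as an engineer would, in place of code of your own. Each camera call takes 0.05 s, during which the arm holds its last target.

TASK

The adjustable wrench lying around the brass clamp nut of the bottle cradle is open too wide. Reach in under the magnifier's lens and roll the wrench's worm (do not push the jaw itself) until the jaws just close on the nut, then swing the handle to tighten the nut by one sixth of a turn clockwise (seen from above). Leave the wrench lying on the nut with its jaws still snug, do not knock the magnifier, and leave everything else where it is.

Things in the scene. Friction and masses are not known exactly. Their poses are not given: they have to be found in the camera images.
- cradle: Fixed dark steel base plate, 360 x 300 mm, 12 mm thick, lying on the desk; carries the nut and, at its far end, two wooden V blocks with a small glass bottle (its axis 135 mm beyond the nut, top 91 mm above the desk). Origin on the nut's axis at the desk surface, z up, x towards the bottle. The plate's top is at z = 12 mm.
- nut (a joint): Angle of the brass hexagon nut (27 mm across flats, 31 mm over corners, top 15 mm above the plate, with a 16 mm stud 10 mm higher). 0 at the start, grows clockwise seen from above, rad. Turns stiffly (about 0.15 N m) and stays where left. At 0 two flats face the jaws of a wrench whose x axis is 0.5 rad anticlockwise of the cradle's.
- nut_center (a point): Centre of the hexagon nut, 8 mm above the plate.
- wrench: Loose steel adjustable wrench, about 0.5 kg, flat on the plate, jaws around the nut. Origin: underside, midway between the jaws when 27 mm apart; x from handle to open mouth, z up. Starts with x 0.4 to 0.6 rad anticlockwise of the cradle's. Jaw faces 32 mm long, 16 mm tall, normal to y: fixed at y = +13.5, the sliding jaw opposite. Throat floor at x = -18 mm. Head 16 mm thick.
- wrench_handle (a point): Point on the handle's centre line, at x = -135 mm in the wrench frame, mid thickness (8 mm above the plate). The flat handle runs from x = -78 to -188 mm, 22 mm wide (y); its underside is 2 mm and its top 14 mm above the plate. The round end (25 mm) rests on the plate.
- worm_center (a point): Centre of the worm: a knurled steel roller, 24 mm diameter, 22 mm long, at x = -48, z = 13.5 mm in the wrench frame, axis along wrench y. The steel beside it is 11 mm thick, behind it (to x = -82) 8 mm. Drag its upper surface towards the nut (+x) to close the jaws: 2 mm of jaw per rad (12 mm of drag). Needs about 3 N, stays where left; stops hard (the finger slips) when the jaws are snug.
- lens_center (a point): Underside centre of the magnifier's lens, about over the nut: clear glass in a brass ring of 128 mm outer diameter, 104 to 120 mm above the desk. It hangs over the nut and the worm, so the worm can be reached only from the handle side with the fingers leaning about 45 degrees.
- magnifier: The fixed brass magnifier. Its origin is at desk height under the lens centre; its 14 mm post stands at x = 50, y = 200 mm in its frame, up to 149 mm tall, with an arm from the post to the ring at about 125 mm height.
- stopper: Bystander: clear glass decanter stopper, 42 mm wide, 52 mm tall, standing on the plate, to the right of the nut and a little beyond it. Origin under its centre.
- boat: Bystander: miniature lobster boat, 96 mm long, 33 mm tall. Origin under its middle.
- square: Bystander: small steel square with a wooden stock, 160 mm long, 14 mm tall. Origin under it.
- dish: Bystander: shell-shaped white ceramic dish, about 90 mm across, 30 mm tall. Origin under it.
- spanner: Bystander: small fixed-size steel spanner, 125 mm long, too small for this nut. Origin under its middle.
- slide_jaw: The wrench's sliding jaw. Its origin is on the underside, in the middle of its face; in the wrench frame it slides along y only: about y = -23 to -19 mm at the start, y = -13.5 mm when snug on the 27 mm nut (the gap is 13.5 mm minus this y). It is driven by the worm; it must not be pushed directly.
Not all that is in view belongs to the job. What is shaped like the wrench but purple or red is not meant.

How it is judged:
On the way, in this order (a step that is already met when the one before it is completed fails the run):
1. the jaws have been closed on the nut by the worm (gap within 1.2 mm of the nut's width) with the nut not yet turned (y of slide_jaw in the frame of wrench above -0.0147 m and horizontal distance between wrench and nut_center below 0.006 m and value of joint nut between -0.25 and 0.25 rad), for 0.2 s.
2. the nut has been turned clockwise to about a sixth of a turn (value of joint nut above 0.87 rad), for 0.1 s.
At the end, for the whole second after the job is handed in: The nut stands 50 to 70 degrees (0.87 to 1.22 rad) clockwise of its start, the jaws are still within 1.5 mm of its width and around it (wrench origin within 6 mm of the nut's axis), and the wrench lies flat on the plate, at rest (value of joint nut between 0.87 and 1.22 rad and y of slide_jaw in the frame of wrench above -0.015 m and horizontal distance between wrench and nut_center below 0.006 m and angle between wrench's own z axis and vertical below 0.08 rad and linear speed of wrench below 0.01 m/s and height (world z) of wrench below 0.016 m); the robot touches nothing.
It fails at once if the nut was turned more than 0.3 rad while the jaws were still slack (more than 2.5 mm too wide) ((value of joint nut above 0.3 rad or value of joint nut below -0.3 rad) and y of slide_jaw in the frame of wrench below -0.016 m).
It fails at once if the magnifier was knocked (more than 5 N) (contact force between any of the arm, the fingers and magnifier above 5 N).
It fails at once if a bystander was moved by more than 20 mm (distance of any of stopper, boat, square, dish, spanner from where it was at the start of the episode above 0.02 m).
It fails at once if the sliding jaw was pushed directly by the robot (more than 5 N) (contact force between any of the fingers, the arm and slide_jaw above 5 N).
It also fails if it takes over 72 s, if anything falls off the work surface, if the arm or the gripper's body presses on something with over 40 N, if the wrist force passes 120 N, or if a joint passes its speed limit or range.

## Working session

There is one attempt and no reset: what is moved stays moved. The work goes in short steps, Python scripts to look and compute and a tool call to move; the robot and the scene stay as the last step left them, time stands still between calls to the robot, and variables do not carry over. Pictures are saved under pics/ and viewed, and the job is handed in when it is done.

Besides the shell and the picture viewer there is one more tool, called after ">>>" by a JSON object that holds its "fn" and its "kwargs". play_rows: Moves the arm, as the interface text tells. Its arguments: {"type":"object","properties":{"claw":{"type":"array","items":{"type":"number"}},"travel":{"type":"array","items":{"type":"array","items":{"type":"number"}}},"dr":{"type":"array","items":{"type":"array","items":{"type":"number"}}},"force":{"type":"number"}},"required":["claw","travel","dr"]}

```bash
mkdir -p pics
cat > h.py <<'E'
import numpy as np, cv2
from plant import ctrl, vision
def snap(n,fn=None):
    c=vision.read_camera(n)
    np.savez('%s.npz'%(fn or n),**{k:np.array(v) for k,v in c.items()})
    cv2.imwrite('pics/%s.png'%(fn or n),c['img'][:,:,::-1]); return c
def load(fn): return dict(np.load('%s.npz'%fn))
def proj(c,P):
    P=np.atleast_2d(P); W=c['world_to_cam']; p=P@W[:3,:3].T+W[:3,3]
    p=p*[1,-1,-1]
    return cv2.projectPoints(p,np.zeros(3),np.zeros(3),c['K'],c['distortion'])[0][:,0]
def ray(c,uv):
    uv=np.array(uv,float).reshape(-1,1,2)
    n=cv2.undistortPoints(uv,c['K'],c['distortion'])[:,0]
    d=np.c_[n[:,0],-n[:,1],-np.ones(len(n))]
    W=c['world_to_cam']; R=W[:3,:3]; return -R.T@W[:3,3], d@R
def onz(c,uv,z):
    o,d=ray(c,uv); z=np.atleast_1d(z); return o+d*((z-o[2])/d[:,2])[:,None]
def deproj(c,uv):
    o,d=ray(c,uv); r=np.array([c['range_z'][int(v),int(u)] for u,v in uv]); return o+d*r[:,None]
E
python3 - <<'E'
from h import *
print(ctrl.get_state())
for n in ['scene','side','wrist']:
    c=snap(n,n+'0'); print(n,c['K'],c['world_to_cam'])
E
```

```text
{'time': 0.0, 'qpos': array([ 9.49981936e-01,  2.87157586e-01,  1.57818245e+00,  6.35279550e-06,
        1.27861757e+00, -1.49986398e-01]), 'dq': array([-0.00122678, -0.0007935 , -0.00061384, -0.00148454,  0.00039032,
       -0.00088788]), 'joint_efforts': array([ 1.96783905e-03, -4.05980945e+01, -2.92630309e+01, -7.58227930e-05,
        5.85512214e-03,  9.26614348e-06]), 'eef_pos': array([0.30577029, 0.60102791, 0.22994963]), 'tcp_rot': array([ 0.16415605,  0.68791895, -0.16570404,  0.68728631]), 'contact_force': array([-0.85511401, -0.73780992,  0.31227775]), 'wrist_torque': array([ 0.02068474,  0.05188543, -0.00240305]), 'opening': 1.004703726109146}
scene [[435.07521341   0.         318.90403999]
 [  0.         435.07521341 196.80800589]
 [  0.           0.           1.        ]] [[-0.11488334  0.99336969 -0.00429914  0.06930708]
 [-0.68147225 -0.07566203  0.72792227  0.23508521]
 [ 0.72277063  0.08655589  0.68564618 -1.537955  ]
 [ 0.          0.          0.          1.        ]]
side [[464.77176406   0.         321.53382654]
 [  0.         464.77176406 192.95602632]
 [  0.           0.           1.        ]] [[ 0.9929869  -0.11820788  0.00198021 -0.46294016]
 [ 0.07010855  0.60225741  0.79521746 -0.11429684]
 [-0.09519357 -0.78950169  0.6063211  -1.32584662]
 [ 0.          0.          0.          1.        ]]
wrist [[300.93164623   0.         318.61504368]
 [  0.         300.93164623 200.44013443]
 [  0.           0.           1.        ]] [[ 0.45360496  0.89120109 -0.0017762  -0.67420398]
 [-0.85777427  0.43604884 -0.27218507  0.03455736]
 [-0.24179712  0.12498808  0.96224328 -0.37873364]
 [ 0.          0.          0.          1.        ]]
```

View pics/scene0.png

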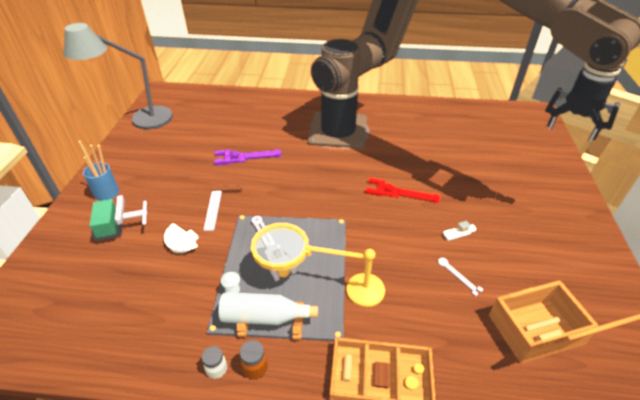

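View pics/side0.png

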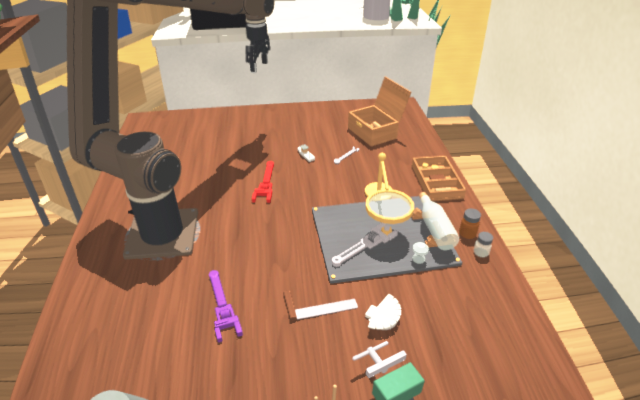

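View pics/wrist0.png

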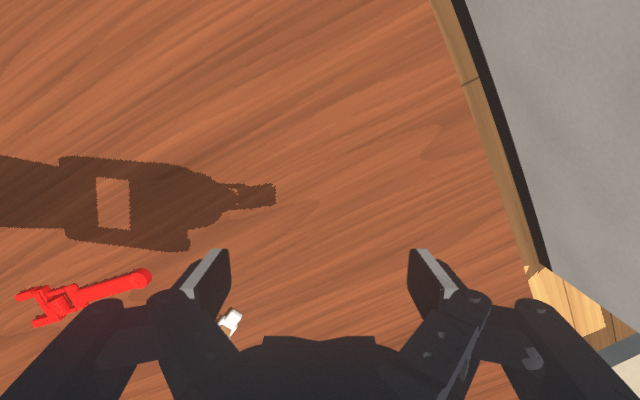

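The scene view shows the plate with corner studs near (242,218), (343,221), (213,333) and (340,335). The lens is near (280,245), and the wrench handle runs from (258,220) towards the nut. I'll zoom in for accurate values.

Run:
```python
from h import *
for n,(x0,y0,x1,y1) in {'scene':(200,200,360,345),'side':(300,180,470,285)}.items():
    c=load(n+'0'); im=c['img'][y0:y1,x0:x1,::-1]
    cv2.imwrite('pics/%s0z.png'%n,cv2.resize(im,None,fx=4.5,fy=4.5,interpolation=cv2.INTER_CUBIC)[:600])
s=load('scene0')
print(onz(s,[(242,218),(343,221),(213,333),(340,335)],.012))
sd=load('side0')
print(onz(sd,[(316,209),(412,200),(457,258),(333,276)],.012))
```

```text
[[ 0.46982322 -0.23057303  0.012     ]
 [ 0.45022276  0.04924966  0.012     ]
 [ 0.81877886 -0.20859131  0.012     ]
 [ 0.79257915  0.06827219  0.012     ]]
[[ 0.45435872  0.04111289  0.012     ]
 [ 0.75385086  0.05001478  0.012     ]
 [ 0.80735854 -0.20992389  0.012     ]
 [ 0.467996   -0.23211244  0.012     ]]
```

View pics/scene0z.png

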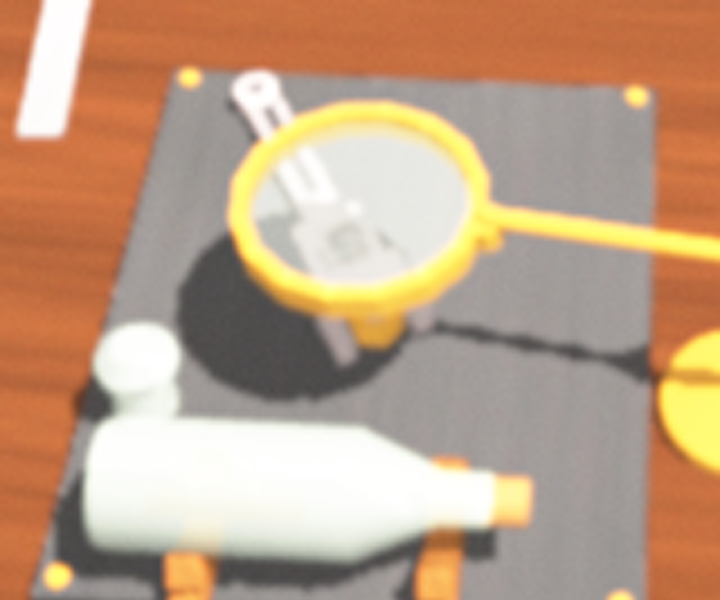

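View pics/side0z.png

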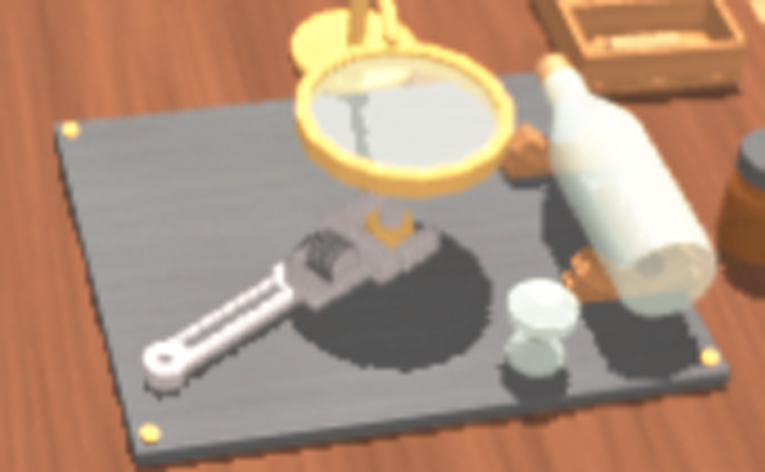

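```bash
cat >> h.py <<'E'
def tri(obs):
    A=[];b=[]
    for c,uv in obs:
        o,d=ray(c,[uv]); d=d[0]/np.linalg.norm(d[0]); M=np.eye(3)-np.outer(d,d); A.append(M); b.append(M@o)
    A=np.vstack(A);b=np.hstack(b); x,r,_,_=np.linalg.lstsq(A,b,rcond=None); return x,r**.5
from scipy.spatial.transform import Rotation as Rn
def rel(p,R):
    s=ctrl.get_state(); R0=Rn.from_quat(s['tcp_rot']); 
    t=R0.inv().apply(np.array(p)-s['eef_pos']); d=(R0.inv()*Rn.from_matrix(R)).as_rotvec()
    print('travel',t.round(4).tolist(),'dr',d.round(4).tolist(),'deg',np.degrees(np.linalg.norm(d)).round(1),'rows',max(np.linalg.norm(t)/.05,np.degrees(np.linalg.norm(d))/8.59))
def toolR(az,lean,ypar=True,flip=False):
    "tool x points az horizontally, lean from vertical; tool y horizontal"
    x=np.array([np.sin(lean)*np.cos(az),np.sin(lean)*np.sin(az),-np.cos(lean)])
    y=np.array([-np.sin(az),np.cos(az),0])
    if flip: y=-y
    return np.c_[x,y,np.cross(x,y)]
E
python3 - <<'E'
from h import *
s=load('scene0'); d=load('side0')
S=lambda x,y:(200+x/4.5,200+y/4.5); D=lambda x,y:(300+x/4.5,180+y/4.5)
for n,a,b,z in [('end',(258,90),(164,360),.02),('worm',(350,240),(327,254),.036)]:
    print(n,tri([(s,S(*a)),(d,D(*b))]),onz(s,[S(*a)],z),onz(d,[D(*b)],z))
for p in [(388,208),(388,225)]: print(onz(d,[D(*p)],.037),onz(d,[D(*p)],.027))
# corners both
for a,b in [((190,77),(70,130)),]: pass
c1=[S(190,77),S(637,97),S(58,576)]; 
print(onz(s,c1,.013)); print(onz(d,[D(150,433),D(70,130),D(710,357)],.013))
# lens ring
print('lens',onz(s,[S(360,205)],.12),onz(d,[D(405,113)],.12))
R=Rn.from_quat(ctrl.get_state()['tcp_rot']).as_matrix(); print(R.round(3))
c=load('wrist0'); W=c['world_to_cam']; print('cam pos',-W[:3,:3].T@W[:3,3],'dir',-W[2,:3])
E
```

```text
end (array([ 0.48255547, -0.18430773,  0.02113251]), array([0.00186466])) [[ 0.48006089 -0.18407626  0.02      ]] [[ 0.48353859 -0.18454989  0.02      ]]
worm (array([ 0.59417572, -0.10736191,  0.02313684]), array([0.00332477])) [[ 0.602046   -0.10338062  0.036     ]] [[ 0.59176243 -0.12340061  0.036     ]]
[[ 0.63778679 -0.08771219  0.037     ]] [[ 0.64123728 -0.07670792  0.027     ]]
[[ 0.63420795 -0.1031894   0.037     ]] [[ 0.63761676 -0.09236537  0.027     ]]
[[ 0.46732658 -0.23043339  0.013     ]
 [ 0.45371557  0.04549668  0.013     ]
 [ 0.807603   -0.21203583  0.013     ]]
[[ 0.46859132 -0.23387322  0.013     ]
 [ 0.45296474  0.04057452  0.013     ]
 [ 0.80722403 -0.21595202  0.013     ]]
lens [[ 0.64616879 -0.08413539  0.12      ]] [[ 0.63855192 -0.09689353  0.12      ]]
[[-0.001  0.454  0.891]
 [-0.002  0.891 -0.454]
 [-1.    -0.002 -0.   ]]
cam pos [0.24388798 0.63311981 0.37264238] dir [ 0.24179712 -0.12498808 -0.96224328]
```

Run:
```python
from h import *
rel([.47,-.19,.30],toolR(.545,0,flip=True))
```

```text
travel [-0.0687, -0.6308, 0.5051] dr [2.1258, 0.0018, 0.0014] deg 121.8 rows 16.22052136581911
```

>>> {"fn": "play_rows", "kwargs": {"claw": [255, 255, 255, 255, 255, 255, 255, 255, 255, 255, 255, 255, 255, 255, 255, 255, 255, 255, 255, 255], "travel": [[-0.07, -0.63, 0.505], [-0.07, -0.63, 0.505], [-0.07, -0.63, 0.505], [-0.07, -0.63, 0.505], [-0.07, -0.63, 0.505], [-0.07, -0.63, 0.505], [-0.07, -0.63, 0.505], [-0.07, -0.63, 0.505], [-0.07, -0.63, 0.505], [-0.07, -0.63, 0.505], [-0.07, -0.63, 0.505], [-0.07, -0.63, 0.505], [-0.07, -0.63, 0.505], [-0.07, -0.63, 0.505], [-0.07, -0.63, 0.505], [-0.07, -0.63, 0.505], [-0.07, -0.63, 0.505], [-0.07, -0.63, 0.505], [-0.07, -0.63, 0.505], [-0.07, -0.63, 0.505]], "dr": [[2.12, 0, 0], [2.12, 0, 0], [2.12, 0, 0], [2.12, 0, 0], [2.12, 0, 0], [2.12, 0, 0], [2.12, 0, 0], [2.12, 0, 0], [2.12, 0, 0], [2.12, 0, 0], [2.12, 0, 0], [2.12, 0, 0], [2.12, 0, 0], [2.12, 0, 0], [2.12, 0, 0], [2.12, 0, 0], [2.12, 0, 0], [2.12, 0, 0], [2.12, 0, 0], [2.12, 0, 0]]}}

```text
time: 2.15
eef_pos: [0.47, -0.1876, 0.301]
tcp_rot: [-0.68, -0.193, 0.681, -0.193]
contact_force: [-1.0, 0.0, -0.8]
opening: 0.0
```

Run:
```python
from h import *
s=ctrl.get_state(); print(s['qpos'].round(3),s['eef_pos'],s['opening'])
rel([.44,-.20,.20],toolR(.545,.85,flip=True))
snap('wrist','w1')
```

```text
[-0.58  -0.141  1.902 -0.002  1.381  0.439] [ 0.47001635 -0.1875955   0.30097164] 5.8407057437408926e-05
travel [0.101, -0.0052, 0.0319] dr [0.0073, 0.8517, 0.0033] deg 48.8 rows 5.680944054677858
```

View pics/w1.png

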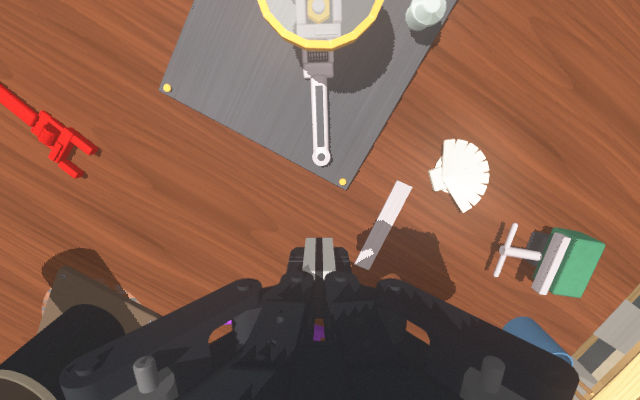

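>>> {"fn": "play_rows", "kwargs": {"claw": [255, 255, 255, 255, 255, 255, 255, 255], "travel": [[0.06, -0.005, 0.03], [0.06, -0.005, 0.03], [0.06, -0.005, 0.03], [0.06, -0.005, 0.03], [0.06, -0.005, 0.03], [0.06, -0.005, 0.03], [0.06, -0.005, 0.03], [0.06, -0.005, 0.03]], "dr": [[0, 0.8, 0], [0, 0.8, 0], [0, 0.8, 0], [0, 0.8, 0], [0, 0.8, 0], [0, 0.8, 0], [0, 0.8, 0], [0, 0.8, 0]]}}

```text
time: 3.0
eef_pos: [0.442, -0.1985, 0.2414]
tcp_rot: [0.891, 0.253, -0.363, 0.103]
contact_force: [0.2, 0.3, 0.7]
opening: -0.002
```

Run:
```python
from h import *
s=ctrl.get_state(); print(s['qpos'].round(3),s['eef_pos'],s['contact_force'])
print(Rn.from_quat(s['tcp_rot']).as_matrix().round(3))
snap('wrist','w2')
```

```text
[-1.036 -0.262  2.254  0.839  1.294 -0.323] [ 0.44202523 -0.19850406  0.24140098] [0.21104328 0.25297841 0.71774689]
[[ 0.609  0.526 -0.594]
 [ 0.376 -0.85  -0.368]
 [-0.699  0.001 -0.716]]
```

View pics/w2.png

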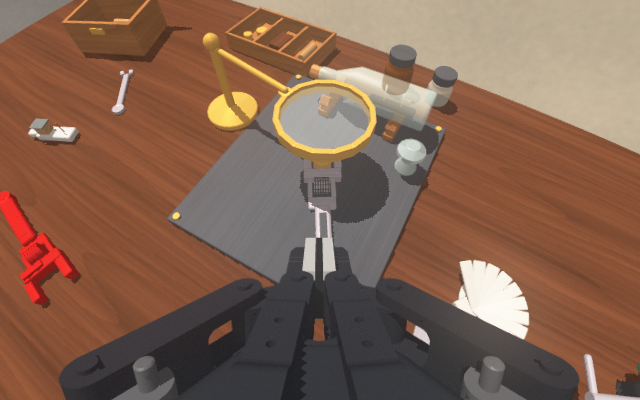

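Run:
```python
from h import *
for n,(x0,y0,x1,y1) in {'w1':(270,0,390,100),'w2':(260,70,390,170+60)}.items():
    c=load(n); f=6 if n=='w1' else 3.7
    cv2.imwrite('pics/%sz.png'%n,cv2.resize(c['img'][y0:y1,x0:x1,::-1],None,fx=f,fy=f,interpolation=cv2.INTER_CUBIC))
```

```text
(no output)
```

View pics/w1z.png

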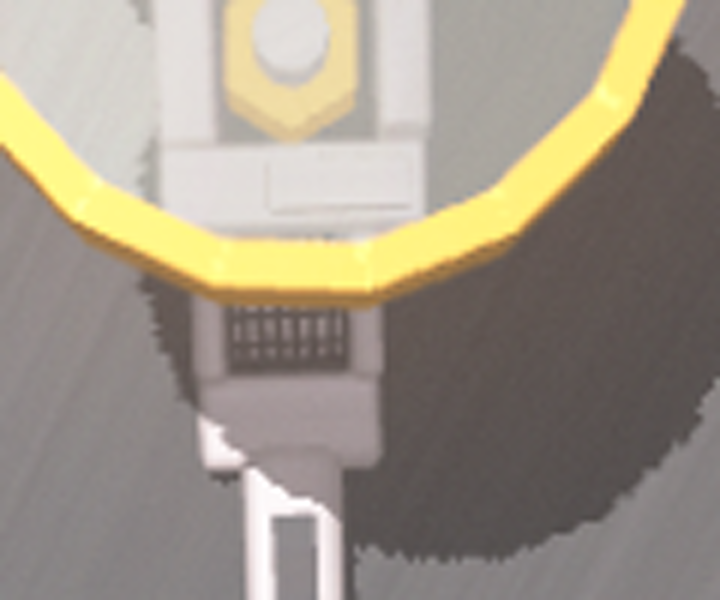

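View pics/w2z.png

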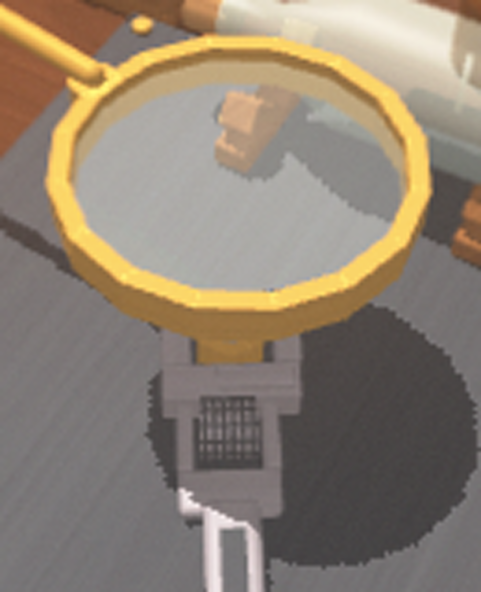

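Run:
```python
from h import *
a=load('w1');b=load('w2');d=load('side0')
A=lambda x,y:(270+x/6,y/6); B=lambda x,y:(260+x/3.7,70+y/3.7); D=lambda x,y:(300+x/4.5,180+y/4.5)
nut=onz(a,[A(291,38)],.037)[0]; end=onz(a,[(321,157)],.022)[0]; rear=onz(a,[A(292,467)],.020)[0]
throat=onz(a,[A(291,146)],.028)[0]
print('nut',nut,'end',end,'rear',rear,'throat',throat)
v=nut-end; print('az end-nut',np.arctan2(v[1],v[0]),np.linalg.norm(v[:2])); v=rear-end; print('az',np.arctan2(v[1],v[0]))
print('w1 worm rear top edge', onz(a,[A(289,372)],.02))
print('tri worm', tri([(b,B(230,432)),(d,D(327,254))]), deproj(b,[B(230,432)]), deproj(d,[D(327,254)]), deproj(a,[A(289,340)]))
print('side nut stud',deproj(d,[D(388,212)]),'range w1 stud',deproj(a,[A(291,38)]),deproj(a,[A(291,180)]))
# ring from w2 depth
pts=deproj(b,[B(60,180),B(420,180),B(240,300),B(230,45)]); print('ring',pts)
```

```text
nut [ 0.6376214 -0.0830032  0.037    ] end [ 0.48155543 -0.18333287  0.022     ] rear [ 0.56897878 -0.12556253  0.02      ] throat [ 0.6224225 -0.0923599  0.028    ]
az end-nut 0.5713444955080926 0.1855333617774169
az 0.5839379841375332
w1 worm rear top edge [[ 0.58537192 -0.11468225  0.02      ]]
tri worm (array([ 0.59668086, -0.10790844,  0.02206658]), array([0.00127587])) [[ 0.59142058 -0.1111832   0.03348628]] [[ 0.59328469 -0.1178701   0.03077088]] [[ 0.5890428  -0.11245976  0.03296037]]
side nut stud [[ 0.63858659 -0.08612901  0.03220928]] range w1 stud [[ 0.61666414 -0.0960717   0.11539676]] [[ 0.5985417  -0.1072461   0.11443132]]
ring [[ 0.59972988 -0.03851493  0.1194525 ]
 [ 0.66401752 -0.1406618   0.11858806]
 [ 0.58767171 -0.11612511  0.11910518]
 [ 0.68708896 -0.05181891  0.12007322]]
```

```bash
cat >> h.py <<'E'
AZ=.575;LEAN=.80
RT=toolR(AZ,LEAN,flip=True)
WORM=np.array([.5975,-.107,.0255])
def tcp(s,gap): # s along up-forward (-tool z), gap back off
    return WORM-RT[:,0]*(.012+gap)-RT[:,2]*s
E
python3 - <<'E'
from h import *
print(tcp(-.007,.06)); rel(tcp(-.007,.06),RT)
E
```

```text
[ 0.55006332 -0.13774112  0.07064139]
travel [0.2081, 0.0047, 0.0361] dr [-0.0131, 0.0026, -0.0159] deg 1.2 rows 4.225121604246942
```

>>> {"fn": "play_rows", "kwargs": {"claw": [255, 255, 255, 255, 255, 255, 255, 255, 255], "travel": [[0.03, 0.0, 0.03], [0.06, 0.005, 0.036], [0.09, 0.005, 0.036], [0.12, 0.005, 0.036], [0.15, 0.005, 0.036], [0.18, 0.005, 0.036], [0.208, 0.005, 0.036], [0.208, 0.005, 0.036], [0.208, 0.005, 0.036]], "dr": [[-0.013, 0.003, -0.016], [-0.013, 0.003, -0.016], [-0.013, 0.003, -0.016], [-0.013, 0.003, -0.016], [-0.013, 0.003, -0.016], [-0.013, 0.003, -0.016], [-0.013, 0.003, -0.016], [-0.013, 0.003, -0.016], [-0.013, 0.003, -0.016]]}}

```text
time: 3.95
eef_pos: [0.5509, -0.1371, 0.0712]
tcp_rot: [0.888, 0.264, -0.36, 0.107]
contact_force: [0.7, -0.4, 0.2]
opening: -0.004
```

Run:
```python
from h import *
s=ctrl.get_state(); print(s['time'],s['qpos'].round(3),s['eef_pos'],s['contact_force'])
rel(tcp(-.007,.0),RT)
snap('wrist','w3'); c=snap('side','s3')
im=c['img'][150:290,290:470,::-1]; cv2.imwrite('pics/s3z.png',cv2.resize(im,None,fx=4.2,fy=4.2,interpolation=cv2.INTER_CUBIC))
```

```text
3.95 [-0.749  0.175  2.214  1.105  0.893 -0.552] [ 0.55087796 -0.13710018  0.07120788] [ 0.72056843 -0.40252719  0.16261897]
travel [0.0597, 0.0002, 0.0011] dr [0.0021, -0.0003, 0.0018] deg 0.2 rows 1.1932983048127375
```

View pics/w3.png

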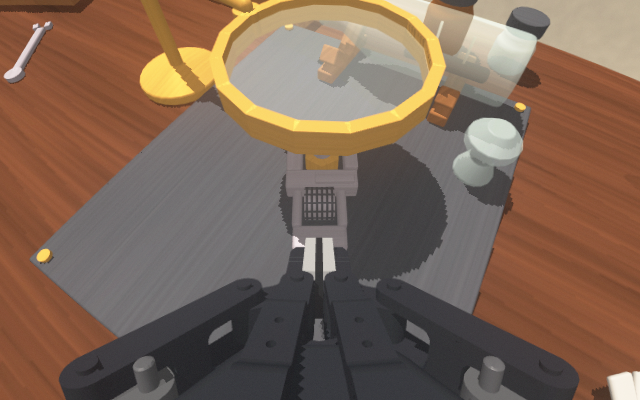

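View pics/s3z.png

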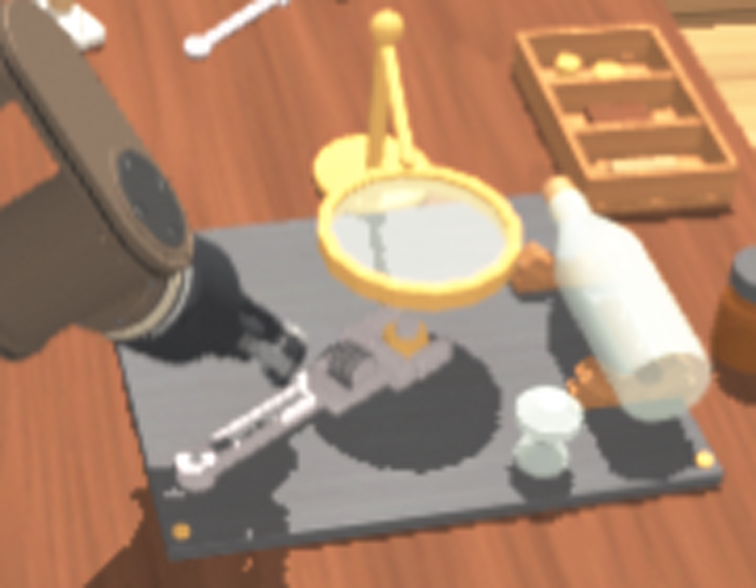

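The worm at (320,205) lines up with the fingertips at (319,240). I'll move to about 4 mm from contact, then probe.

>>> {"fn": "play_rows", "kwargs": {"claw": [255, 255, 255, 255, 255], "travel": [[0.025, 0, 0.001], [0.045, 0, 0.001], [0.055, 0, 0.001], [0.056, 0, 0.001], [0.056, 0, 0.001]], "dr": [[0, 0, 0], [0, 0, 0], [0, 0, 0], [0, 0, 0], [0, 0, 0]]}}

```text
time: 4.55
eef_pos: [0.5842, -0.1176, 0.0332]
tcp_rot: [0.889, 0.262, -0.359, 0.108]
contact_force: [0.2, -0.5, -0.3]
opening: 0.001
```

Run:
```python
from h import *
s=ctrl.get_state(); print(s['time'],s['qpos'].round(3),s['eef_pos'],s['contact_force'])
rel(tcp(-.007,.0),RT)
snap('wrist','w4')
```

```text
4.55 [-0.669  0.294  2.166  1.208  0.814 -0.614] [ 0.58419967 -0.11756799  0.03322869] [ 0.19117577 -0.54201832 -0.30449432]
travel [0.0055, -0.0016, 0.0008] dr [0.0026, -0.0013, -0.002] deg 0.2 rows 0.11604262956004614
```

View pics/w4.png

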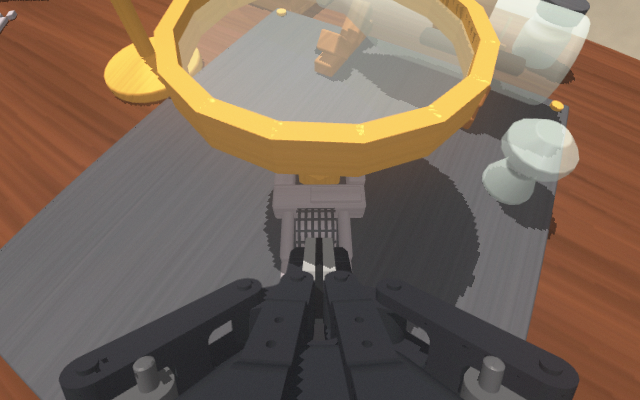

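>>> {"fn": "play_rows", "kwargs": {"claw": [255, 255, 255, 255], "travel": [[0.003, -0.001, 0.001], [0.006, -0.001, 0.001], [0.007, -0.001, 0.001], [0.007, -0.001, 0.001]], "dr": [[0, 0, 0], [0, 0, 0], [0, 0, 0], [0, 0, 0]]}}

```text
time: 5.0
eef_pos: [0.5875, -0.115, 0.0285]
tcp_rot: [0.889, 0.262, -0.359, 0.108]
contact_force: [-3.4, -1.1, 5.0]
opening: 0.005
```

Run:
```python
from h import *
s=ctrl.get_state(); print(s['time'],s['eef_pos'],s['contact_force'], RT.T@s['contact_force'])
rel(tcp(-.007,.0),RT)
```

```text
5.0 [ 0.58754372 -0.11500321  0.02847674] [-3.41043127 -1.13863013  5.03846512] [-6.00761712 -0.89918154 -1.18897432]
travel [-0.0008, -0.0013, 0.0003] dr [0.0032, -0.0023, -0.0029] deg 0.3 rows 0.03237981644762021
```

>>> {"fn": "play_rows", "kwargs": {"claw": [255, 255, 255, 255, 255, 255, 255, 255, 255, 255, 255], "travel": [[0.0015, 0, 0], [0.0015, 0, -0.002], [0.0015, 0, -0.004], [0.0015, 0, -0.006], [0.0015, 0, -0.008], [0.0015, 0, -0.01], [0.0015, 0, -0.012], [0.0015, 0, -0.014], [0.0015, 0, -0.016], [0.0015, 0, -0.017], [0.0015, 0, -0.017]], "dr": [[0, 0, 0], [0, 0, 0], [0, 0, 0], [0, 0, 0], [0, 0, 0], [0, 0, 0], [0, 0, 0], [0, 0, 0], [0, 0, 0], [0, 0, 0], [0, 0, 0]]}}

```text
time: 6.1
eef_pos: [0.5988, -0.1076, 0.0401]
tcp_rot: [0.889, 0.262, -0.358, 0.108]
contact_force: [-0.6, -1.1, 1.9]
opening: 0.001
```

Run:
```python
from h import *
s=ctrl.get_state(); print(s['time'],s['eef_pos'],s['contact_force'], RT.T@s['contact_force'])
rel(tcp(-.007,.0),RT)
c=snap('wrist','w5')
d=snap('side','s5'); im=d['img'][190:270,330:420,::-1]; cv2.imwrite('pics/s5z.png',cv2.resize(im,None,fx=7,fy=7,interpolation=cv2.INTER_CUBIC))
```

```text
6.1 [ 0.59876316 -0.10760608  0.04013057] [-0.56664444 -1.07220732  1.85405276] [-2.05114373  0.59162717 -0.5924633 ]
travel [-0.0024, -0.0013, 0.018] dr [0.0035, -0.0034, -0.0025] deg 0.3 rows 0.3638756850701043
```

View pics/w5.png

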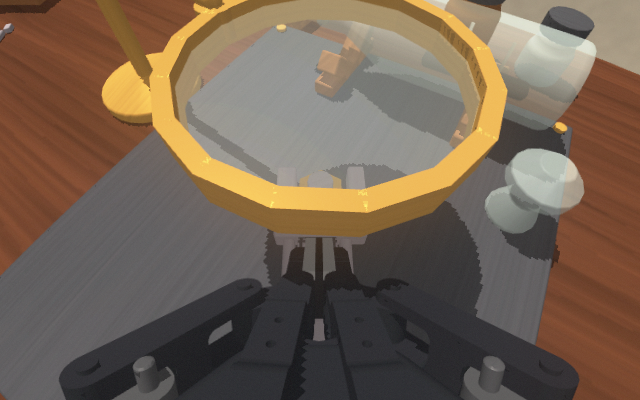

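View pics/s5z.png

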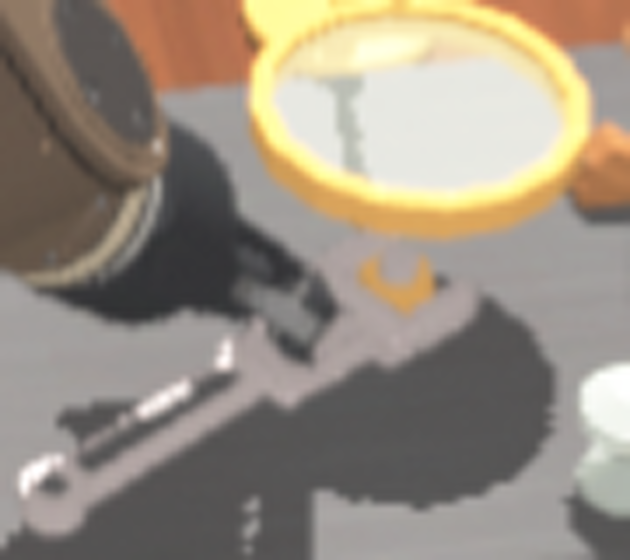

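>>> {"fn": "play_rows", "kwargs": {"claw": [255, 255, 255, 255, 255], "travel": [[-0.015, 0, 0], [-0.03, 0, 0.005], [-0.04, 0, 0.018], [-0.04, 0, 0.018], [-0.04, 0, 0.018]], "dr": [[0, 0, 0], [0, 0, 0], [0, 0, 0], [0, 0, 0], [0, 0, 0]]}}

```text
time: 6.7
eef_pos: [0.564, -0.1304, 0.0551]
tcp_rot: [0.89, 0.262, -0.358, 0.108]
contact_force: [0.6, 1.5, 0.2]
opening: 0.003
```

Run:
```python
from h import *
s=ctrl.get_state(); print(s['time'],s['eef_pos'],s['contact_force'], RT.T@s['contact_force'])
rel(tcp(-.007,.0),RT)
c=snap('wrist','w6'); d=snap('side','s6'); a=load('side0')
f=lambda c:cv2.resize(c['img'][210:250,360:410,::-1],None,fx=7.5,fy=7.5,interpolation=cv2.INTER_CUBIC)
g=lambda c:cv2.resize(c['img'][140:220,260:380,::-1],None,fx=3.2,fy=3.2,interpolation=cv2.INTER_CUBIC)
cv2.imwrite('pics/cmp6.png',np.vstack([np.hstack([f(a),f(d)]),np.hstack([g(load('w3')),g(c)])[:,:750]]))
```

```text
6.7 [ 0.56397488 -0.13037502  0.05514134] [0.59103679 1.45798055 0.16877165] [ 0.80701167 -0.90209968 -1.01905051]
travel [0.0379, -0.0015, -0.0] dr [0.0024, -0.004, -0.0031] deg 0.3 rows 0.7595658354692014
```

View pics/cmp6.png

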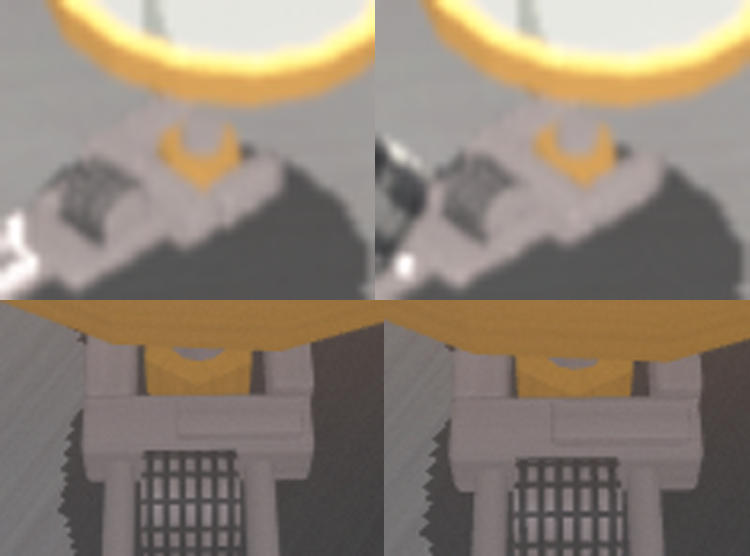

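Run:
```python
from h import *
for n in ['w3','w6']:
    c=load(n); y0=145
    cv2.imwrite('pics/%sz.png'%n,cv2.resize(c['img'][135:215,275:365,::-1],None,fx=8,fy=7,interpolation=cv2.INTER_CUBIC)[:600])
```

```text
(no output)
```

View pics/w3z.png

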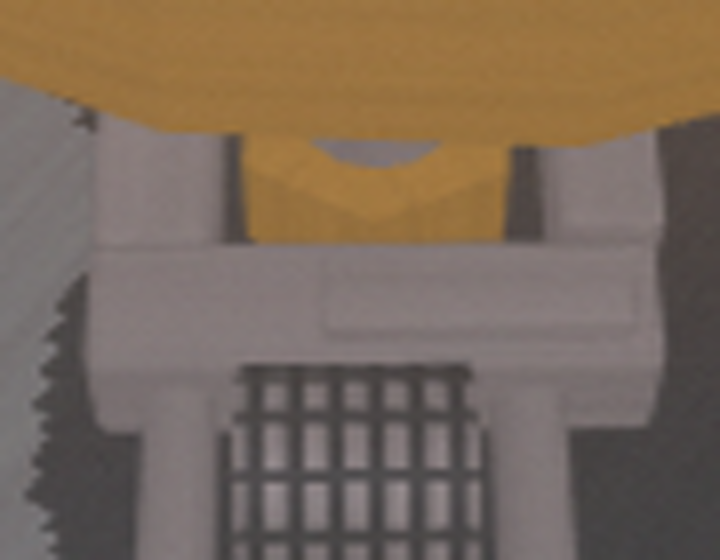

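View pics/w6z.png

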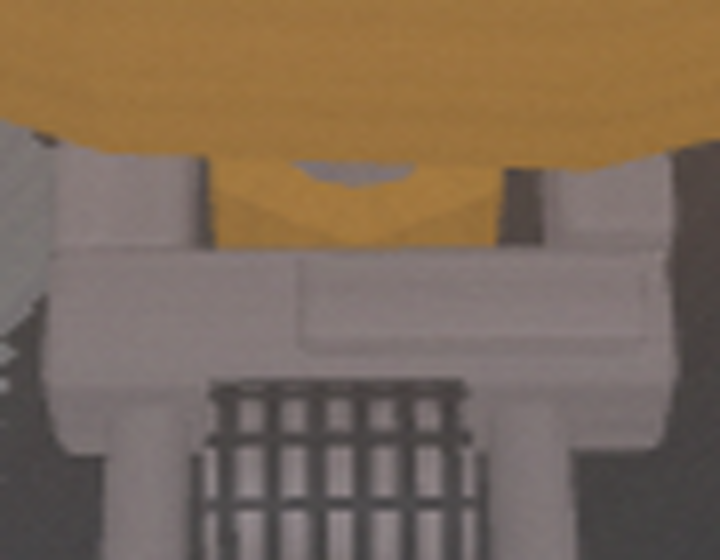

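The jaw gap hasn't changed: the ratio of gap to head width is 0.565 in both views, so the finger slipped. I'll press harder.

>>> {"fn": "play_rows", "kwargs": {"claw": [255, 255, 255, 255, 255, 255, 255], "travel": [[0.025, -0.001, 0], [0.036, -0.001, 0], [0.041, -0.001, 0], [0.042, -0.001, 0], [0.042, -0.001, -0.002], [0.042, -0.001, -0.004], [0.042, -0.001, -0.006]], "dr": [[0, 0, 0], [0, 0, 0], [0, 0, 0], [0, 0, 0], [0, 0, 0], [0, 0, 0], [0, 0, 0]]}}

```text
time: 7.5
eef_pos: [0.5904, -0.1111, 0.0298]
tcp_rot: [0.889, 0.263, -0.359, 0.109]
contact_force: [-20.8, -6.9, 14.8]
opening: 0.001
```

Run:
```python
from h import *
s=ctrl.get_state(); print(s['time'],s['eef_pos'],s['contact_force'], RT.T@s['contact_force'])
rel(tcp(-.007,.0),RT)
```

```text
7.5 [ 0.59037314 -0.11105268  0.02977002] [-20.80258766  -6.87215289  14.75614196] [-25.48484111  -5.5461131    4.18107251]
travel [-0.0032, 0.0005, 0.0044] dr [0.0045, -0.0011, -0.0003] deg 0.3 rows 0.10804957851751938
```

>>> {"fn": "play_rows", "kwargs": {"claw": [255, 255, 255, 255, 255, 255, 255], "travel": [[0.002, 0, -0.003], [0.002, 0, -0.005], [0.002, 0, -0.007], [0.002, 0, -0.009], [0.002, 0, -0.011], [0.002, 0, -0.013], [0.002, 0, -0.014]], "dr": [[0, 0, 0], [0, 0, 0], [0, 0, 0], [0, 0, 0], [0, 0, 0], [0, 0, 0], [0, 0, 0]]}}

```text
time: 8.2
eef_pos: [0.5989, -0.1055, 0.0399]
tcp_rot: [0.888, 0.265, -0.359, 0.109]
contact_force: [-15.7, -4.5, 14.2]
opening: -0.0
```

Run:
```python
from h import *
s=ctrl.get_state(); print(s['time'],s['eef_pos'],s['contact_force'], RT.T@s['contact_force'])
rel(tcp(-.007,.0),RT)
```

```text
8.2 [ 0.59891021 -0.10546938  0.03990081] [-15.65088469  -4.5421961   14.22583913] [-21.10508168  -4.69971959   0.66663249]
travel [-0.0035, 0.0004, 0.0187] dr [0.0063, -0.0021, 0.0012] deg 0.4 rows 0.38100630506290517
```

>>> {"fn": "play_rows", "kwargs": {"claw": [255, 255, 255, 255, 255], "travel": [[-0.015, 0, 0], [-0.03, 0, 0.005], [-0.04, 0, 0.018], [-0.04, 0, 0.018], [-0.04, 0, 0.018]], "dr": [[0, 0, 0], [0, 0, 0], [0, 0, 0], [0, 0, 0], [0, 0, 0]]}}

```text
time: 8.7
eef_pos: [0.5642, -0.1282, 0.0548]
tcp_rot: [0.889, 0.264, -0.359, 0.109]
contact_force: [-0.1, 0.4, -0.0]
opening: -0.002
```

Run:
```python
from h import *
s=ctrl.get_state(); print(s['time'],s['eef_pos'],s['contact_force'], RT.T@s['contact_force'])
rel(tcp(-.007,.0),RT)
c=snap('wrist','w7')
cv2.imwrite('pics/w7z.png',cv2.resize(c['img'][135:215,275:365,::-1],None,fx=8,fy=7,interpolation=cv2.INTER_CUBIC)[:600])
```

```text
8.7 [ 0.56420296 -0.12823744  0.05476619] [-0.14288715  0.35292245 -0.03240615] [ 0.07424279 -0.37387681 -0.02693126]
travel [0.0367, 0.0003, 0.0006] dr [0.0055, -0.0022, 0.0009] deg 0.3 rows 0.7344844504725587
```

View pics/w7z.png

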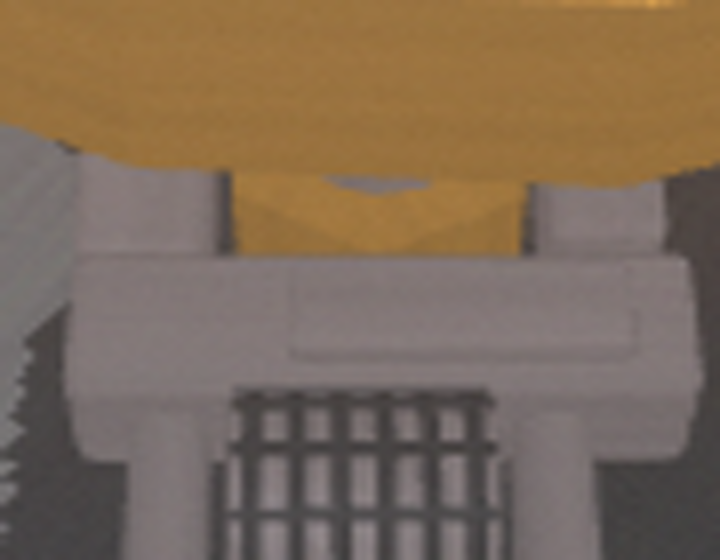

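The second stroke closed the jaws about 3 mm, leaving small gaps at x≈222 and x≈528. One more stroke, in the same form.

>>> {"fn": "play_rows", "kwargs": {"claw": [255, 255, 255, 255, 255, 255, 255], "travel": [[0.025, 0, 0], [0.035, 0, 0.001], [0.039, 0, 0.001], [0.041, 0, 0], [0.041, 0, -0.002], [0.041, 0, -0.004], [0.041, 0, -0.006]], "dr": [[0, 0, 0], [0, 0, 0], [0, 0, 0], [0, 0, 0], [0, 0, 0], [0, 0, 0], [0, 0, 0]]}}

```text
time: 9.45
eef_pos: [0.5904, -0.1101, 0.0303]
tcp_rot: [0.888, 0.266, -0.36, 0.109]
contact_force: [-19.9, -6.1, 13.1]
opening: -0.006
```

Run:
```python
from h import *
s=ctrl.get_state(); print(s['time'],s['eef_pos'],s['contact_force'], RT.T@s['contact_force'])
rel(tcp(-.007,.0),RT)
```

```text
9.45 [ 0.59039371 -0.11014649  0.0303381 ] [-19.91342641  -6.08938536  13.10500251] [-23.49383059  -5.71944876   4.54907532]
travel [-0.0031, 0.0012, 0.0051] dr [0.0073, 0.0002, 0.0035] deg 0.5 rows 0.1224872183759865
```

>>> {"fn": "play_rows", "kwargs": {"claw": [255, 255, 255, 255, 255, 255, 255], "travel": [[0.002, 0.0005, -0.003], [0.002, 0.0005, -0.005], [0.002, 0.0005, -0.007], [0.002, 0.0005, -0.009], [0.002, 0.0005, -0.011], [0.002, 0.0005, -0.013], [0.002, 0.0005, -0.014]], "dr": [[0, 0, 0], [0, 0, 0], [0, 0, 0], [0, 0, 0], [0, 0, 0], [0, 0, 0], [0, 0, 0]]}}

```text
time: 10.15
eef_pos: [0.5984, -0.1056, 0.0393]
tcp_rot: [0.887, 0.266, -0.361, 0.11]
contact_force: [-18.5, -6.6, 13.2]
opening: -0.002
```

>>> {"fn": "play_rows", "kwargs": {"claw": [255, 255, 255, 255, 255], "travel": [[-0.015, 0, 0], [-0.03, 0, 0.005], [-0.04, 0, 0.018], [-0.04, 0, 0.018], [-0.04, 0, 0.018]], "dr": [[0, 0, 0], [0, 0, 0], [0, 0, 0], [0, 0, 0], [0, 0, 0]]}}

```text
time: 10.65
eef_pos: [0.5638, -0.1285, 0.0544]
tcp_rot: [0.887, 0.266, -0.361, 0.11]
contact_force: [0.1, 0.2, 0.0]
opening: 0.001
```

Run:
```python
from h import *
s=ctrl.get_state(); print(s['time'],s['eef_pos'],s['contact_force'], RT.T@s['contact_force'])
rel(tcp(-.007,.0),RT)
c=snap('wrist','w8')
cv2.imwrite('pics/w8z.png',cv2.resize(c['img'][135:215,275:365,::-1],None,fx=8,fy=7,interpolation=cv2.INTER_CUBIC)[:600])
```

```text
10.65 [ 0.5638475  -0.1284743   0.05442199] [0.09487101 0.15926227 0.03760501] [ 0.09304457 -0.08205752 -0.14278792]
travel [0.0368, 0.0004, -0.0002] dr [0.0081, 0.0024, 0.0032] deg 0.5 rows 0.7357537862443984
```

View pics/w8z.png

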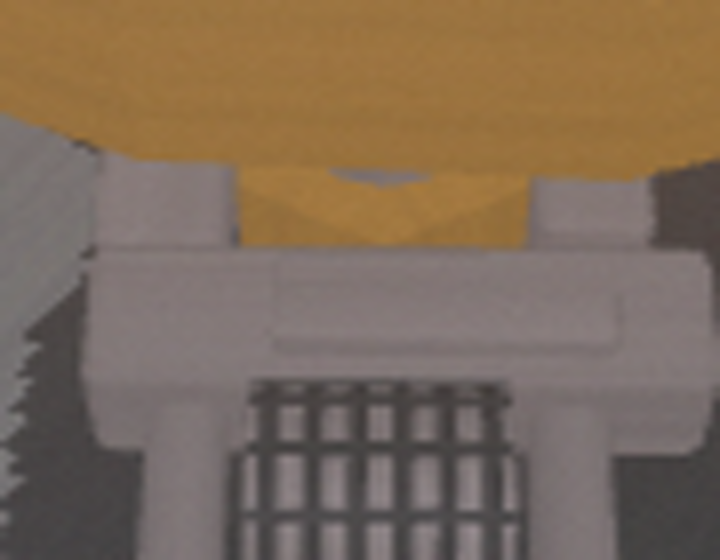

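The jaws now look closed on the nut (jaw edges 235/528, nut 238/528). One more stroke will confirm it is at the hard stop.

>>> {"fn": "play_rows", "kwargs": {"claw": [255, 255, 255, 255, 255, 255, 255, 255, 255, 255, 255], "travel": [[0.025, 0, 0], [0.035, 0, 0], [0.039, 0, 0], [0.041, 0, 0], [0.041, 0, -0.002], [0.041, 0, -0.004], [0.041, 0, -0.006], [0.041, 0, -0.008], [0.041, 0, -0.01], [0.041, 0, -0.012], [0.041, 0, -0.013]], "dr": [[0, 0, 0], [0, 0, 0], [0, 0, 0], [0, 0, 0], [0, 0, 0], [0, 0, 0], [0, 0, 0], [0, 0, 0], [0, 0, 0], [0, 0, 0], [0, 0, 0]]}}

```text
time: 11.8
eef_pos: [0.593, -0.1086, 0.0333]
tcp_rot: [0.886, 0.266, -0.364, 0.112]
contact_force: [-24.0, -11.5, 10.0]
opening: 0.002
```

>>> {"fn": "play_rows", "kwargs": {"claw": [255, 255, 255, 255, 255], "travel": [[-0.015, 0, 0], [-0.03, 0, 0.005], [-0.04, 0, 0.014], [-0.04, 0, 0.014], [-0.04, 0, 0.014]], "dr": [[0, 0, 0], [0, 0, 0], [0, 0, 0], [0, 0, 0], [0, 0, 0]]}}

```text
time: 12.3
eef_pos: [0.5609, -0.1298, 0.0515]
tcp_rot: [0.886, 0.265, -0.364, 0.112]
contact_force: [0.1, 0.1, 0.2]
opening: -0.001
```

Run:
```python
from h import *
s=ctrl.get_state(); print(s['time'],s['eef_pos'],s['contact_force'], RT.T@s['contact_force'])
c=snap('wrist','w9')
cv2.imwrite('pics/w9z.png',cv2.resize(c['img'][135:215,275:365,::-1],None,fx=8,fy=7,interpolation=cv2.INTER_CUBIC)[:600])
```

```text
12.3 [ 0.56087965 -0.12983427  0.05148299] [0.08744169 0.08507723 0.19584943] [-0.05061914 -0.02384232 -0.22385359]
```

View pics/w9z.png

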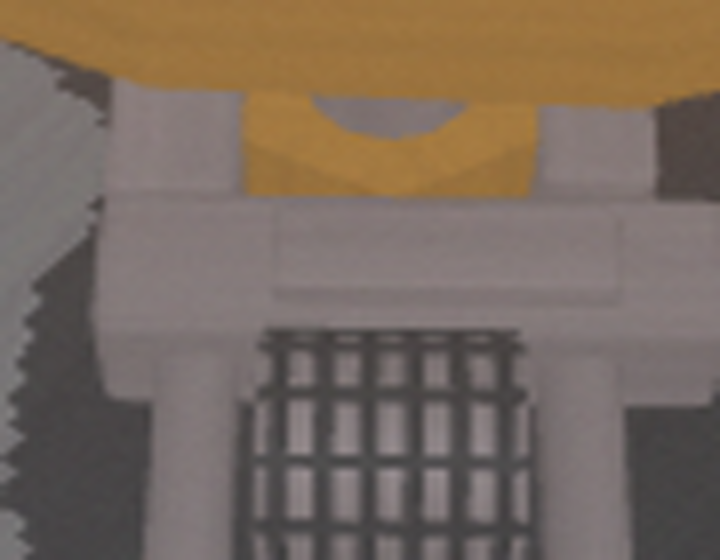

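The jaws touch both flats, at x≈243 and x≈537, and the finger stalled at the hard stop. Next I back out to the overhead view.

>>> {"fn": "play_rows", "kwargs": {"claw": [255, 255, 255, 255, 255, 255, 255, 255], "travel": [[-0.04, 0, 0], [-0.08, 0, 0], [-0.12, 0, 0], [-0.16, 0, 0], [-0.2, 0, 0], [-0.22, 0, 0], [-0.22, 0, 0], [-0.22, 0, 0]], "dr": [[0, 0, 0], [0, 0, 0], [0, 0, 0], [0, 0, 0], [0, 0, 0], [0, 0, 0], [0, 0, 0], [0, 0, 0]]}}

```text
time: 13.15
eef_pos: [0.4304, -0.215, 0.2058]
tcp_rot: [0.886, 0.266, -0.364, 0.111]
contact_force: [0.7, -0.0, -0.2]
opening: 0.0
```

Run:
```python
from h import *
rel([.47,-.19,.30],toolR(.58,0,flip=True))
```

```text
travel [-0.033, 0.0014, -0.0999] dr [0.006, -0.7905, -0.0021] deg 45.3 rows 5.272702886113895
```

>>> {"fn": "play_rows", "kwargs": {"claw": [255, 255, 255, 255, 255, 255, 255, 255], "travel": [[-0.033, 0, -0.1], [-0.033, 0, -0.1], [-0.033, 0, -0.1], [-0.033, 0, -0.1], [-0.033, 0, -0.1], [-0.033, 0, -0.1], [-0.033, 0, -0.1], [-0.033, 0, -0.1]], "dr": [[0, -0.79, 0], [0, -0.79, 0], [0, -0.79, 0], [0, -0.79, 0], [0, -0.79, 0], [0, -0.79, 0], [0, -0.79, 0], [0, -0.79, 0]]}}

```text
time: 13.95
eef_pos: [0.4695, -0.1876, 0.2981]
tcp_rot: [0.677, 0.204, -0.677, 0.205]
contact_force: [-0.7, 0.0, 0.2]
opening: 0.001
```

Run:
```python
from h import *
s=ctrl.get_state(); print(s['time'],s['eef_pos'],s['qpos'].round(3)); print(Rn.from_quat(s['tcp_rot']).as_matrix().round(3))
c=snap('wrist','w10')
cv2.imwrite('pics/w10z.png',cv2.resize(c['img'][0:190,230:410,::-1],None,fx=3.1,fy=3.1,interpolation=cv2.INTER_CUBIC))
```

```text
13.95 [ 0.46945169 -0.18758211  0.29807715] [-0.581 -0.141  1.908  0.     1.374  0.403]
[[ 0.001  0.554 -0.833]
 [-0.    -0.833 -0.554]
 [-1.     0.001 -0.   ]]
```

View pics/w10z.png

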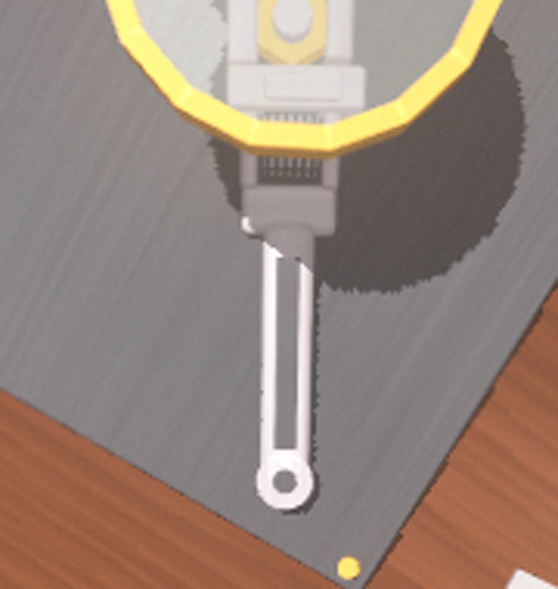

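Run:
```python
from h import *
c=load('w10'); F=lambda x,y:(230+x/3.1,y/3.1)
nut=onz(c,[F(293,18)],.037)[0]; end=onz(c,[F(285,482)],.022)[0]; mid=onz(c,[F(288,262)],.026)[0]; rear=onz(c,[F(290,232)],.02)[0]
print(nut,end,mid,rear)
for a,b in [(end,nut),(end,mid),(end,rear)]: print(np.arctan2(*(b-a)[1::-1]),np.linalg.norm((b-a)[:2]))
```

```text
[ 0.63782836 -0.08328638  0.037     ] [ 0.48425532 -0.18243006  0.022     ] [ 0.56224371 -0.13172495  0.026     ] [ 0.57327217 -0.12545305  0.02      ]
0.5732617482494434 0.18279536529155294
0.5764893938157001 0.09302255936731053
0.5693628622967064 0.10569001102791444
```

```bash
cat >> h.py <<'E'
N=np.array([.638,-.0835,0])
def ppose(phi,d,z=.018,r=.15):
    ex=np.array([np.cos(phi),np.sin(phi),0]);ey=np.array([-np.sin(phi),np.cos(phi),0])
    return N-r*ex-d*ey+[0,0,z], toolR(phi,0,flip=True)
E
python3 - <<'E'
from h import *
p=ppose(.573,.045,.06); print(p[0]); rel(*p)
E
```

```text
[ 0.53635525 -0.20263582  0.06      ]
travel [0.2385, 0.049, -0.0479] dr [0.0127, -0.0004, -0.0013] deg 0.7 rows 4.962461747555349
```

>>> {"fn": "play_rows", "kwargs": {"claw": [255, 255, 255, 255, 255, 255, 255, 255, 255, 255], "travel": [[0.0, 0.03, -0.03], [0.04, 0.049, -0.048], [0.08, 0.049, -0.048], [0.12, 0.049, -0.048], [0.16, 0.049, -0.048], [0.2, 0.049, -0.048], [0.24, 0.049, -0.048], [0.265, 0.049, -0.048], [0.278, 0.049, -0.048], [0.279, 0.049, -0.048]], "dr": [[0, 0, 0], [0, 0, 0], [0, 0, 0], [0, 0, 0], [0, 0, 0], [0, 0, 0], [0, 0, 0], [0, 0, 0], [0, 0, 0], [0, 0, 0]]}}

```text
time: 15.0
eef_pos: [0.5348, -0.2024, 0.0175]
tcp_rot: [-0.677, -0.204, 0.678, -0.203]
contact_force: [-0.3, 0.1, 0.7]
opening: 0.003
```

Run:
```python
from h import *
s=ctrl.get_state(); print(s['time'],s['eef_pos'],s['qpos'].round(3),s['contact_force'])
rel(*ppose(.573,.045)); rel(*ppose(.573,.025))
snap('wrist','w11'); c=snap('side','s11')
im=c['img'][150:290,290:470,::-1]; cv2.imwrite('pics/s11z.png',cv2.resize(im,None,fx=4.2,fy=4.2,interpolation=cv2.INTER_CUBIC))
```

```text
15.0 [ 0.53480581 -0.20240408  0.01750803] [-0.539  0.335  1.953  0.     0.856  0.447] [-0.28476883  0.1339577   0.68005089]
travel [-0.0005, 0.001, -0.0012] dr [0.0114, 0.0011, 0.0024] deg 0.7 rows 0.07787276093443875
travel [-0.0004, -0.019, -0.0014] dr [0.0114, 0.0011, 0.0024] deg 0.7 rows 0.38016105204053424
```

View pics/w11.png

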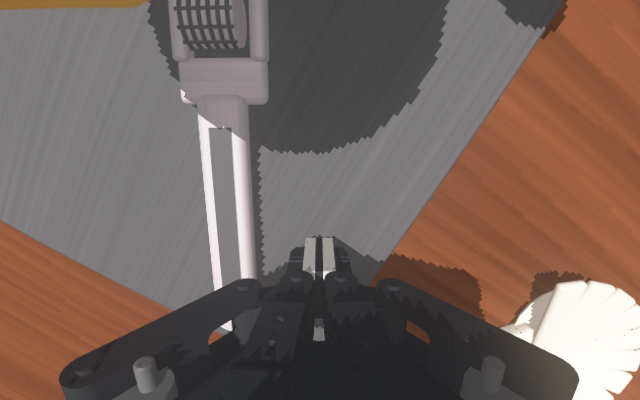

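View pics/s11z.png

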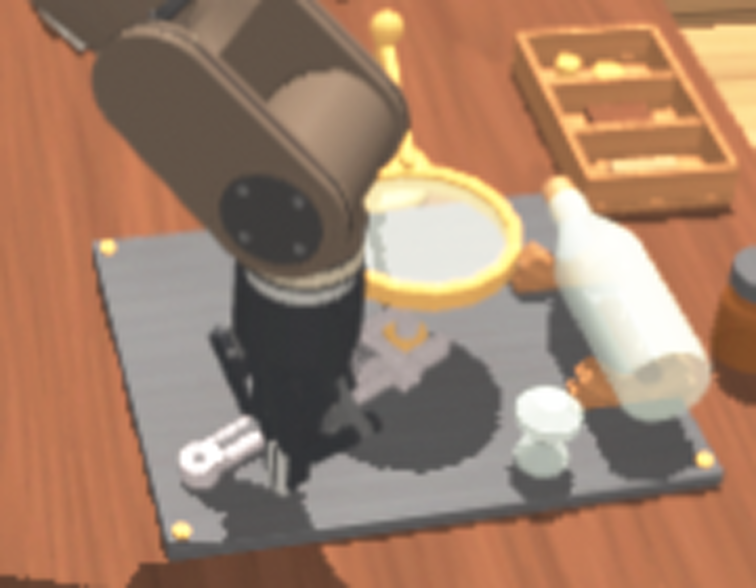

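>>> {"fn": "play_rows", "kwargs": {"claw": [255, 255, 255, 255, 255], "travel": [[0, -0.006, -0.001], [0, -0.012, -0.001], [0, -0.016, -0.001], [0, -0.019, -0.001], [0, -0.02, -0.001]], "dr": [[0, 0, 0], [0, 0, 0], [0, 0, 0], [0, 0, 0], [0, 0, 0]]}}

```text
time: 15.6
eef_pos: [0.5267, -0.1857, 0.0207]
tcp_rot: [0.678, 0.203, -0.676, 0.205]
contact_force: [-0.6, -0.2, -0.2]
opening: 0.001
```

Run:
```python
from h import *
s=ctrl.get_state(); print(s['time'],s['eef_pos'],s['contact_force'], toolR(.573,0,flip=True).T@s['contact_force'])
c=snap('wrist','w12')
cv2.imwrite('pics/w12z.png',cv2.resize(c['img'][0:300,150:420,::-1],None,fx=2,fy=2))
```

```text
15.6 [ 0.52665881 -0.18569784  0.020664  ] [-0.61230324 -0.1991996  -0.15553387] [ 0.15553387 -0.16458036  0.62250224]
```

View pics/w12z.png

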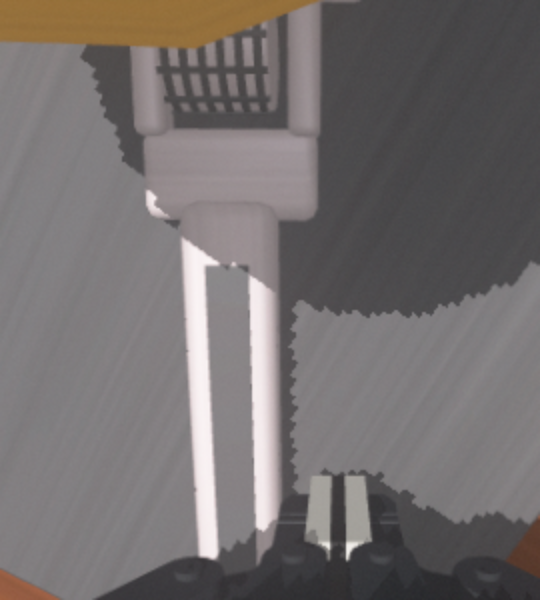

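```bash
cat >> h.py <<'E'
def plan(seq,z=.017,r=.15):
    s=ctrl.get_state(); R0=Rn.from_quat(s['tcp_rot']); T=[];D=[]
    ex=np.array([np.cos(seq[0][0]),np.sin(seq[0][0]),0]); v=s['eef_pos']-N
    print('now r',-(v@ex),'d',-(v@np.array([-ex[1],ex[0],0])))
    for phi,d in seq:
        p,R=ppose(phi,d,z,r)
        T.append(R0.inv().apply(p-s['eef_pos']).round(3).tolist()); D.append((R0.inv()*Rn.from_matrix(R)).as_rotvec().round(2).tolist())
    print(T);print(D)
E
python3 - <<'E'
from h import *
plan([(.573,.022),(.573,.02)]+[(.573-.03*k,.02) for k in range(1,11)]+[(.273,.02)])
E
```

```text
now r 0.1489868110236334 d 0.02555270851604556
[[0.004, -0.004, 0.001], [0.004, -0.006, 0.001], [0.004, -0.01, 0.001], [0.004, -0.015, 0.002], [0.004, -0.019, 0.002], [0.004, -0.024, 0.002], [0.003, -0.028, 0.002], [0.003, -0.033, 0.002], [0.003, -0.037, 0.001], [0.003, -0.042, 0.001], [0.003, -0.046, 0.0], [0.003, -0.051, -0.0], [0.003, -0.051, -0.0]]
[[0.01, -0.0, -0.0], [0.01, -0.0, -0.0], [0.04, -0.0, -0.0], [0.07, -0.0, -0.0], [0.1, -0.0, -0.0], [0.13, -0.0, -0.0], [0.16, -0.0, -0.0], [0.19, -0.0, -0.0], [0.22, -0.0, -0.0], [0.25, -0.0, -0.0], [0.28, -0.0, -0.0], [0.31, -0.0, -0.0], [0.31, -0.0, -0.0]]
```

>>> {"fn": "play_rows", "kwargs": {"claw": [255, 255, 255, 255, 255, 255, 255, 255, 255, 255, 255, 255, 255], "travel": [[0.004, -0.004, 0.001], [0.004, -0.006, 0.001], [0.004, -0.01, 0.001], [0.004, -0.015, 0.002], [0.004, -0.019, 0.002], [0.004, -0.024, 0.002], [0.003, -0.028, 0.002], [0.003, -0.033, 0.002], [0.003, -0.037, 0.001], [0.003, -0.042, 0.001], [0.003, -0.046, 0.0], [0.003, -0.051, 0.0], [0.003, -0.051, 0.0]], "dr": [[0.01, 0, 0], [0.01, 0, 0], [0.04, 0, 0], [0.07, 0, 0], [0.1, 0, 0], [0.13, 0, 0], [0.16, 0, 0], [0.19, 0, 0], [0.22, 0, 0], [0.25, 0, 0], [0.28, 0, 0], [0.31, 0, 0], [0.31, 0, 0]]}}

```text
time: 16.95
eef_pos: [0.4992, -0.1437, 0.0178]
tcp_rot: [0.702, 0.096, -0.699, 0.098]
contact_force: [2.0, -1.6, 0.6]
opening: 0.005
```

Run:
```python
from h import *
s=ctrl.get_state(); print(s['time'],s['eef_pos'],s['contact_force'], toolR(.27,0,flip=True).T@s['contact_force'])
c=snap('wrist','w13')
cv2.imwrite('pics/w13z.png',cv2.resize(c['img'][0:300,150:420,::-1],None,fx=2,fy=2))
c=snap('side','s13')
im=c['img'][150:290,290:470,::-1]; cv2.imwrite('pics/s13z.png',cv2.resize(im,None,fx=4.2,fy=4.2,interpolation=cv2.INTER_CUBIC))
plan([(.273,.02)])
```

```text
16.95 [ 0.49915631 -0.14373177  0.01784657] [ 2.04257878 -1.60404063  0.62814189] [-0.62814189  2.09074765 -1.54072992]
now r 0.1499289096094752 d 0.020541024557516375
[[0.001, -0.001, 0.0]]
[[0.0, -0.0, -0.0]]
```

View pics/w13z.png

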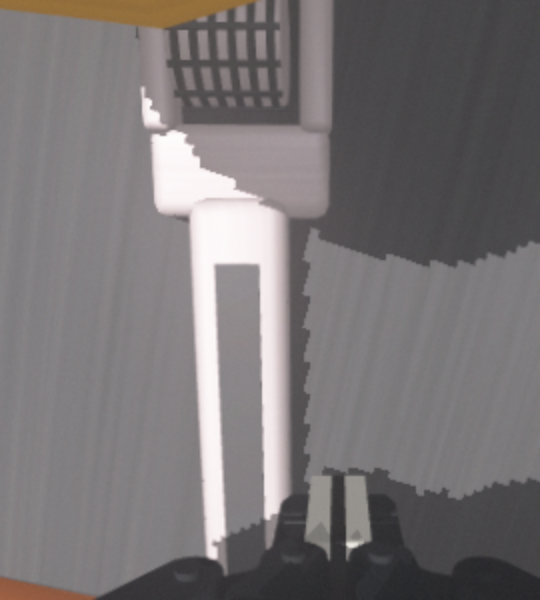

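View pics/s13z.png

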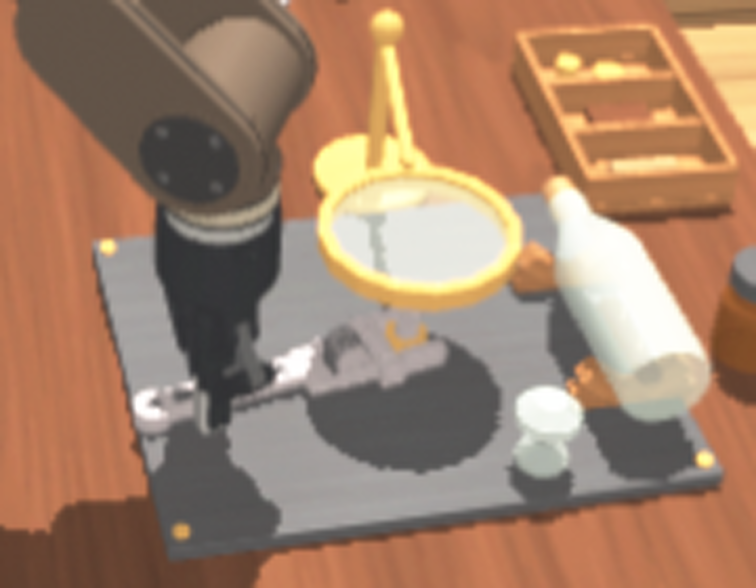

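The wrench is swinging as intended, with contact around 2 N. Continuing.

Run:
```python
from h import *
plan([(.273-.035*k,.02) for k in range(1,13)]+[(.273-.42,.02)])
```

```text
now r 0.14911829844065258 d 0.025774884999222435
[[0.001, -0.006, 0.001], [0.001, -0.011, 0.001], [0.001, -0.016, 0.001], [0.001, -0.022, 0.001], [0.001, -0.027, 0.001], [0.001, -0.032, 0.001], [0.001, -0.038, 0.0], [0.001, -0.043, -0.0], [0.001, -0.048, -0.001], [0.001, -0.053, -0.002], [0.001, -0.058, -0.004], [0.001, -0.063, -0.005], [0.001, -0.063, -0.005]]
[[0.04, -0.0, -0.0], [0.07, -0.0, -0.0], [0.11, -0.0, -0.0], [0.14, -0.0, -0.0], [0.18, -0.0, -0.0], [0.21, -0.0, -0.0], [0.25, -0.0, -0.0], [0.28, -0.0, -0.0], [0.32, -0.0, -0.0], [0.35, -0.0, -0.0], [0.39, -0.0, -0.0], [0.42, -0.0, -0.0], [0.42, -0.0, -0.0]]
```

>>> {"fn": "play_rows", "kwargs": {"claw": [255, 255, 255, 255, 255, 255, 255, 255, 255, 255, 255, 255, 255], "travel": [[0.001, -0.006, 0.001], [0.001, -0.011, 0.001], [0.001, -0.016, 0.001], [0.001, -0.022, 0.001], [0.001, -0.027, 0.001], [0.001, -0.032, 0.001], [0.001, -0.038, 0.0], [0.001, -0.043, 0.0], [0.001, -0.048, -0.001], [0.001, -0.053, -0.002], [0.001, -0.058, -0.004], [0.001, -0.063, -0.005], [0.001, -0.063, -0.005]], "dr": [[0.04, 0, 0], [0.07, 0, 0], [0.11, 0, 0], [0.14, 0, 0], [0.18, 0, 0], [0.21, 0, 0], [0.25, 0, 0], [0.28, 0, 0], [0.32, 0, 0], [0.35, 0, 0], [0.39, 0, 0], [0.42, 0, 0], [0.42, 0, 0]]}}

```text
time: 18.35
eef_pos: [0.4864, -0.0827, 0.0175]
tcp_rot: [0.706, -0.052, -0.705, -0.049]
contact_force: [-3.9, -4.8, 8.0]
opening: -0.001
```

Run:
```python
from h import *
s=ctrl.get_state(); print(s['time'],s['eef_pos'],s['qpos'].round(2), toolR(-.15,0,flip=True).T@s['contact_force'])
c=snap('wrist','w14')
cv2.imwrite('pics/w14z.png',cv2.resize(c['img'][0:300,150:420,::-1],None,fx=2,fy=2))
plan([(-.147-.033*k,.02) for k in range(1,11)]+[(-.477,.02)]*2)
```

```text
18.35 [ 0.48641647 -0.08274118  0.0175325 ] [-0.37  0.18  2.15 -0.    0.81  1.34] [-7.9583452   5.34515346  3.13515848]
now r 0.1492871142739012 d 0.02639592318388513
[[0.0, -0.006, 0.0], [0.0, -0.011, 0.001], [0.0, -0.016, 0.001], [0.0, -0.021, 0.001], [0.0, -0.026, 0.001], [0.0, -0.031, 0.001], [0.0, -0.036, 0.0], [0.0, -0.041, -0.0], [0.0, -0.046, -0.001], [0.0, -0.051, -0.002], [0.0, -0.051, -0.002], [0.0, -0.051, -0.002]]
[[0.04, -0.0, -0.0], [0.07, -0.0, -0.0], [0.1, -0.0, -0.0], [0.14, -0.0, -0.0], [0.17, -0.0, -0.0], [0.2, -0.0, -0.0], [0.24, -0.0, -0.0], [0.27, -0.0, -0.0], [0.3, -0.0, -0.0], [0.33, -0.0, -0.0], [0.33, -0.0, -0.0], [0.33, -0.0, -0.0]]
```

View pics/w14z.png

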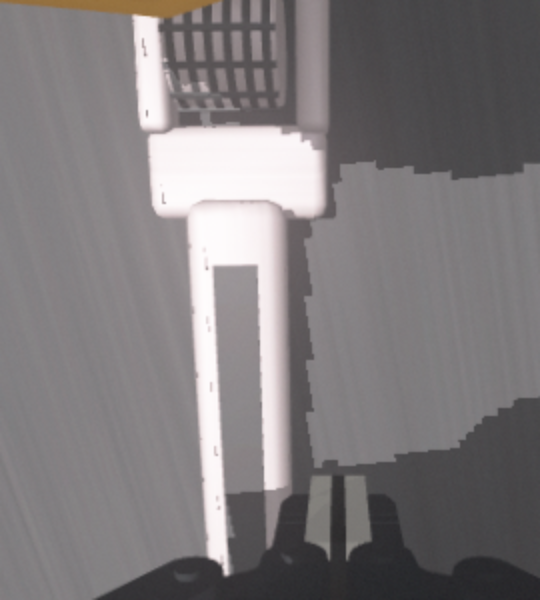

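>>> {"fn": "play_rows", "kwargs": {"claw": [255, 255, 255, 255, 255, 255, 255, 255, 255, 255, 255], "travel": [[-0.001, -0.006, 0.0], [-0.001, -0.011, 0.001], [-0.001, -0.016, 0.001], [-0.001, -0.021, 0.001], [-0.001, -0.026, 0.001], [-0.001, -0.031, 0.001], [-0.001, -0.036, 0.0], [-0.001, -0.041, 0.0], [-0.001, -0.046, -0.001], [-0.001, -0.051, -0.002], [-0.001, -0.051, -0.002]], "dr": [[0.04, 0, 0], [0.07, 0, 0], [0.1, 0, 0], [0.14, 0, 0], [0.17, 0, 0], [0.2, 0, 0], [0.24, 0, 0], [0.27, 0, 0], [0.3, 0, 0], [0.33, 0, 0], [0.33, 0, 0]]}}

```text
time: 19.5
eef_pos: [0.4947, -0.0327, 0.0182]
tcp_rot: [-0.687, 0.167, 0.688, 0.163]
contact_force: [-2.6, -3.1, 4.7]
opening: 0.003
```

Run:
```python
from h import *
s=ctrl.get_state(); print(s['time'],s['eef_pos'],s['qpos'].round(2), toolR(-.477,0,flip=True).T@s['contact_force'])
c=snap('wrist','w15')
c=snap('side','s15')
im=c['img'][150:290,290:470,::-1]; cv2.imwrite('pics/s15z.png',cv2.resize(im,None,fx=4.2,fy=4.2,interpolation=cv2.INTER_CUBIC))
plan([(-.477,.02)])
```

```text
19.5 [ 0.494661   -0.03266274  0.01817154] [-0.27  0.19  2.14 -0.01  0.81  1.78] [-4.67599876  3.97108392  0.91548083]
now r 0.15060353339568663 d 0.020640070075416683
[[0.001, -0.001, -0.001]]
[[0.01, -0.0, -0.0]]
```

View pics/w15.png

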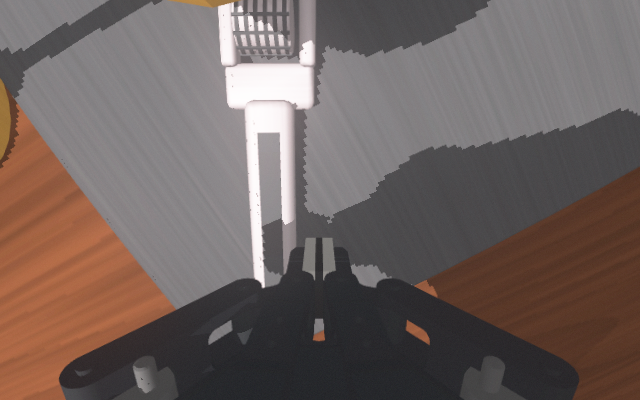

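View pics/s15z.png

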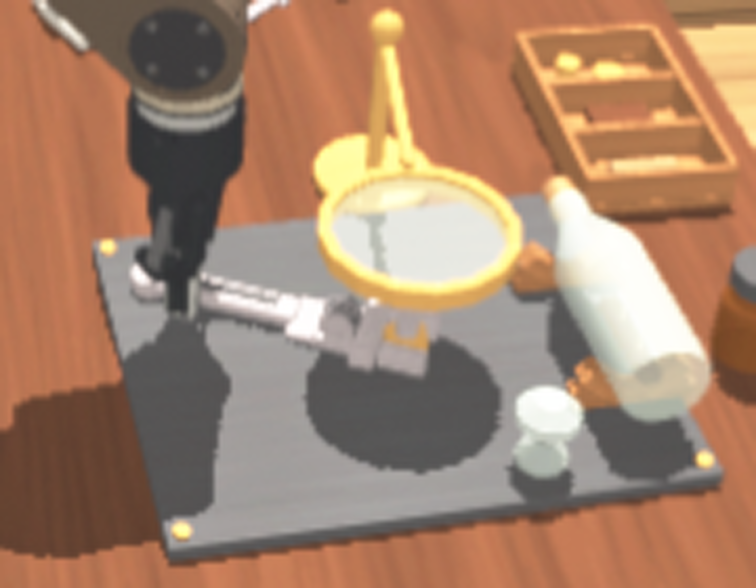

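>>> {"fn": "play_rows", "kwargs": {"claw": [255, 255, 255, 255, 255, 255, 255, 255, 255, 255, 255], "travel": [[0, 0.01, 0], [0, 0.025, 0], [-0.02, 0.035, 0], [-0.06, 0.035, 0.01], [-0.1, 0.035, 0.02], [-0.14, 0.035, 0.03], [-0.18, 0.035, 0.04], [-0.22, 0.035, 0.04], [-0.26, 0.02, 0.04], [-0.28, -0.02, 0.04], [-0.28, -0.02, 0.04]], "dr": [[0, 0, 0], [0, 0, 0], [0, 0, 0], [0, 0, 0], [0, 0, 0], [0, 0, 0], [0, 0, 0], [0, 0, 0], [0, 0, 0], [0, 0, 0], [0, 0, 0]]}}

```text
time: 20.7
eef_pos: [0.4708, 0.0067, 0.3019]
tcp_rot: [0.691, -0.164, -0.685, -0.163]
contact_force: [-0.3, 1.0, -0.4]
opening: -0.001
```

Run:
```python
from h import *
s=ctrl.get_state(); print(s['time'],s['eef_pos'],s['qpos'].round(2))
c=snap('wrist','w16')
cv2.imwrite('pics/w16z.png',cv2.resize(c['img'][0:190,220:420,::-1],None,fx=3.1,fy=3.1,interpolation=cv2.INTER_CUBIC))
```

```text
20.7 [0.47079372 0.00667425 0.30194518] [-0.2  -0.23  1.98 -0.    1.39  1.84]
```

View pics/w16z.png

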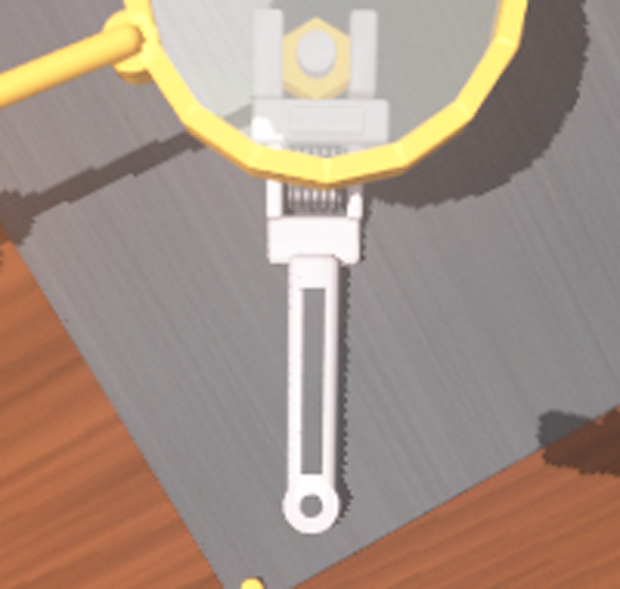

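Run:
```python
from h import *
c=load('w16'); F=lambda x,y:(220+x/3.1,y/3.1)
cv2.imwrite('pics/w16n.png',cv2.resize(c['img'][0:48,295:350,::-1],None,fx=12,fy=12,interpolation=cv2.INTER_CUBIC))
nut=onz(c,[F(316,50)],.037)[0]; end=onz(c,[F(311,505)],.022)[0]; mid=onz(c,[F(314,275)],.026)[0]; rear=onz(c,[F(314,262)],.02)[0]
print(nut,end)
for a,b in [(end,nut),(end,mid),(end,rear)]: print(np.arctan2(*(b-a)[1::-1]),np.linalg.norm((b-a)[:2]))
```

```text
[ 0.63806023 -0.08174323  0.037     ] [0.47485641 0.00249125 0.022     ]
-0.4764686754289249 0.18365983836760036
-0.4786833716440463 0.09913713554483039
-0.4783677504374598 0.1050111135712258
```

View pics/w16n.png

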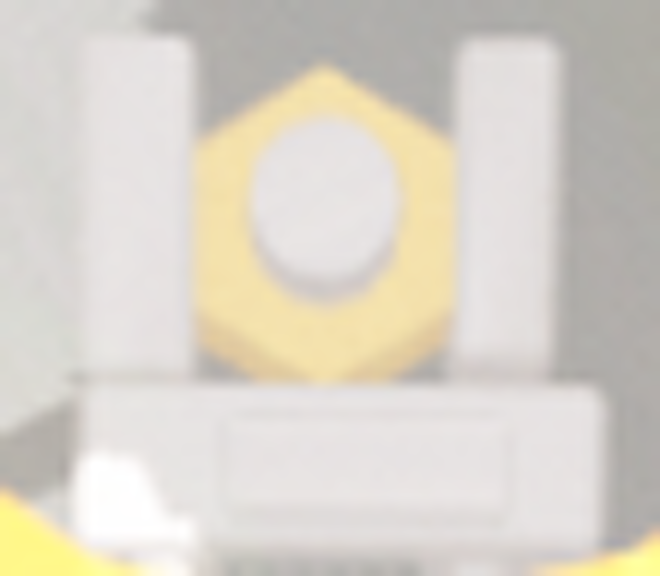

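The swing measures 1.05 rad: the wrench went from 0.573 to −0.477 rad in the world frame. The jaws sit flush on both flats, so I'm handing in.

Run:
```python
from h import *
d=snap('side','s17'); a=load('side0')
im=np.hstack([x['img'][150:290,290:470,::-1] for x in (a,d)]); cv2.imwrite('pics/s17z.png',cv2.resize(im,None,fx=2.2,fy=2.2))
print(ctrl.sign_off()); print(ctrl.get_state()['time'])
```

```text
the job is handed in; nothing more can be done
None
the job is handed in; nothing more can be done
```

View pics/s17z.png

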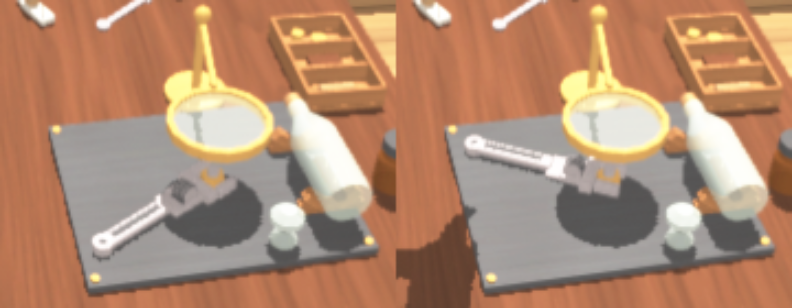

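The jaws are snug on the nut, the nut is turned about one sixth of a turn clockwise, and the job is handed in. The hand-in gave no verdict; the numbers below are my own camera measurements.

- **Closing the jaws:** I rolled the worm with shut fingertips leaning about 45° from the handle side. The first stroke slipped and moved nothing. Pressing harder (about 25 N), the second and third strokes closed the jaws, and a fourth stalled against the hard stop.
- **Turning the nut:** I pushed the handle sideways along its arc with the fingers vertical, then withdrew clear of everything.
- **Final position:** The wrench turned 1.05 rad, from 0.573 to −0.477 rad in the world frame. Taking the nut's zero from the cradle's direction instead gives about 1.03 rad, also inside the limits.
- **Fit:** Both jaws sit flush on the nut's flats. The wrench origin is about 2–3 mm from the nut's axis, and the wrench looks flat on the plate.
- **Surroundings:** In the last side view the stopper and magnifier look unmoved. The spanner and boat are only partly in that view, and I did not recheck the dish and square.
- **Unexplained:** Part of the swing showed 5–8 N of upward force on the tool, though the fingertip read about 5 mm above the plate.

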